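# Lock the tag nest on the bayonet marking post

## Task

Get the laser marking post ready for tags: pick up the tag nest, hang it over the post's bayonet head so that its three lugs go down through the entry slots, and twist it clockwise (seen from above) until the lugs drop into the locking notches and the nest sits level, with its skirt flush on the foot plate, then let go. The lugs and hooks are finely fitted and the head is clamped at whatever angle the last setter left it, so feel for the slots and the notches with a light hand, never force the nest against the post, and leave the tools and bottle round about where they stand.

Things in the scene. Friction and masses are not known exactly. Their poses are not given: they have to be found in the camera images.
- nest_grip (a point): Loose tag nest, 0.42 kg, 64 mm high, upright: grey aluminium block 84 mm (its x) by 52 mm (its y), 40 to 60 mm up, 4 mm pocket rim on top, on a dark round skirt 50 mm across, 40 mm high, open below (bore 44 mm). The point: on the skirt's axis, mid-block, 50 mm above the skirt's lower edge; z up. Grip the long flat sides, 52 mm apart, closing along y.
- nest_lugs (a point): On the nest's axis, 11.5 mm above the skirt's lower edge, axes as the nest's: level of the three lugs. They are round brass pins 6 mm thick, standing inward from the skirt's wall to 13.5 mm from the axis, at 0, +120 and -120 degrees from the nest's x axis (0 is the end with the orange paint line).
- marking_post: Post fixed on the cart: dark square foot plate 96 x 96 x 8 mm, four screws at its corners, with an upright steel bayonet head 40 mm across on it. Origin under the head's axis, at the foot plate's underside; z up; heights count from here. Its nose: top 44 mm up, 15 mm across; 24 mm across at 37 mm. Over 80 N between nest and post, summed over all lugs (a 1.3 N m twist does it), nicks the lugs.
- post_hooks (a point): On the post's axis, 35 mm up: level of the tops of the three hooks (undersides 29 mm up). Between them are three entry slots, each 36 degrees wide (7 degrees of play for a lug either way), orange ticks at the edges. They are 120 degrees apart, but the head is clamped at any angle on the foot plate: the reported axes do not tell where the slots are, see or feel it.
- post_ledge (a point): On the post's axis, 21 mm up: level of the ledge in the entry slots. It runs clockwise (from above) under the hooks to a notch 5 mm deep, 36 degrees wide, centred 54 degrees on from the slot, ended by a solid wall; a wall also stops an anticlockwise turn from the slot. Nothing is sprung: the nest's weight or a push of a few newtons drops the lugs.
- post_seat (a point): On the post's axis, 8 mm up: top of the foot plate, where the skirt's lower edge is flush once the lugs are in the notches (nest_grip is then 58 mm above the post's origin). With the lugs resting on the ledge nest_grip is 62.5 mm above the origin, with the lugs resting on top of the hooks 76.5 mm.
- oil_bottle: Bystander, loose: small brown oil bottle, 34 mm in diameter, 104 mm high, standing; origin at the middle of its underside.
- tape_measure: Bystander, loose: yellow tape measure, 62 x 68 x 35 mm, lying; origin at the middle of its underside.
- bolt_standing: Bystander, loose: hex bolt standing on its head, 60 mm high, 24 x 27 mm; origin at the middle of its underside.
- ring_gauge: Bystander, loose: grey ring gauge lying flat, 64 mm in diameter, 18 mm high; origin at the middle of its underside.

How it is judged:
On the way, in this order (a step that is already met when the one before it is completed fails the run):
1. the nest hangs on the bayonet head, its lugs down through the entry slots and on the ledge, above the notches (z of nest_grip in the frame of marking_post between 0.0605 and 0.0645 m and horizontal distance between nest_grip and marking_post below 0.004 m and angle between nest_grip's own z axis and vertical below 0.1 rad), for 0.1 s.
2. the lugs have dropped into the locking notches (z of nest_grip in the frame of marking_post below 0.0595 m and horizontal distance between nest_grip and marking_post below 0.003 m), for 0.1 s.
At the end, for the whole second after the job is handed in: The nest is on the post with its lugs in the locking notches: its reported point is between 56 and 59.5 mm above the post's origin (58 mm is flush; 62.5 mm is still on the ledge) and within 3 mm of the post's axis, it stands upright within 0.04 rad, and the gripper has let go of it (all of step 2 and z of nest_grip in the frame of marking_post above 0.056 m and angle between nest_grip's own z axis and vertical below 0.04 rad and contact force between tag_nest and the fingers below 0.2 N); the robot touches nothing.
It fails at once if the nest is forced: more than 80 N between nest and post (contact force between tag_nest and marking_post above 80 N).
It fails at once if the bottle is pushed more than 20 mm from its place (distance of oil_bottle from where it was at the start of the episode above 0.02 m).
It fails at once if the tape measure is pushed more than 20 mm from its place (distance of tape_measure from where it was at the start of the episode above 0.02 m).
It fails at once if the standing bolt is pushed more than 20 mm from its place (distance of bolt_standing from where it was at the start of the episode above 0.02 m).
It fails at once if the ring gauge is pushed more than 20 mm from its place (distance of ring_gauge from where it was at the start of the episode above 0.02 m).
It also fails if it takes over 61 s, if anything falls off the work surface, if the arm or the gripper's body presses on something with over 40 N, if the wrist force passes 120 N, or if a joint passes its speed limit or range.

## Robot

A 7-joint arm with a two-finger parallel gripper is mounted at the origin on a cart in front of the work surface, level with it; the furniture and walls round the work are solid. World frame = base frame: x ahead of the robot, y to its left, z up, the work surface at z = 0. Lengths are in m, angles in rad, forces in N, time in s.
With the tool pointing down it reaches from about 0.35 to 0.9 m from the base axis. Payload 8.1 kg.
Tool frame: the origin (TCP) lies midway between the tips of the shut fingers; the grasp point (between the pads) lies 19 mm behind it; z points along the fingers, y is the direction in which the jaws open and shut (so a half turn about z gives the same grasp; the last joint's range is limited). The gripper opens to 92 mm and grips with 3 to 60 N. Pads are 19 mm wide; open, the fingers measure 130 mm over their backs; the gripper's body (75 mm by 190 mm) begins 47 mm behind the grasp point.
Start: joints at [1.202, 0.434, 0.025, 1.573, -0.012, 1.134, -0.075], TCP at [0.164, -0.603, 0.227] pointing down, gripper open.
Joint ranges: [-2.62, 2.62], [-0.44, 2.09], [-1.27, 1.32], [0.08, 2.57], [-1.32, 4.46], [0.12, 2], [-2.74, 2.74]. Speed limits (rad/s): [2.22, 2.22, 3.01, 3.01, 3.14, 3.14, 3.14].

## Interface

Orientations are given as a rotation vector (axis times angle).
In Python, from cell import arm gives the robot as it stands. The module is installed in compiled form; this text tells all that it offers.
- The arm moves only by the tool jog_arm, never from a script. Its argument "increments" is a list of rows, each an object with "slide": the shift along the tool's x, y, z in mm, a list of three; "roll": the turn about the tool's z in rad; "gripper": the opening, from 0 (shut) to 1 (fully open). In form: [{"slide": [x, y, z], "roll": roll, "gripper": gripper}, ...]. A call has exactly 10 rows; each row is the pose to reach, as a shift and turn from the pose commanded when the call began, along the tool's axes at that moment; what a row does not reach only later rows make up. A row lasts 1/12 s, in which the tool goes at most 41.7 mm and 7.16 degrees, less where a joint would pass 70% of its speed; a pose out of reach is approached as far as the arm can. A call with a gripper value outside its range is refused whole. The fingers move at their own pace and stop on an object; "newtons" is the grip in N (left out, the last holds). Time passes only in rows, so rows that repeat a pose let the fingers close, or fill a call up. It gives the time, the measured TCP pose, the force and the opening at its end, in the units of the state.
- arm.observe(): the state, without advancing time (a new reading comes with each control period).
- arm.get_image(name): name is "scene" or "side" or "wrist"; returns a dict with "frame" (384x512x3 uint8, blue, green, red), "depth" (384x512 float32, m along the optical axis (not along the pixel's ray), 0 where there is no reading), "intrinsics" (3x3 intrinsics, pixels), "R" (3x3) and "t" (3): a world point X has camera coordinates R X + t; the wrist camera has in their place "hand_eye" (4x4, takes a point from camera to tool coordinates, whose origin is the TCP and whose axes are the flange's). Camera axes: x right, y down, z forward; pixel columns grow to the right and rows downward; lengths in m; the calibration is good to about 2 mm. A picture is of the moment at which its call begins: read the wrist's pose just before it.
- arm.sign_off(): hands the job in, once; it reports no verdict.
The state is a dict: "clock": time; "joints": joint angles; "dq": joint speeds; "joint_efforts": joint torques, N m; "position": TCP position; "ee_rot": TCP orientation; "force": force on the tool from outside, world axes, zero at the start; "ft_torque": the same for the moment, N m; "width": opening from 0.0 (shut) to 1.0 (fully open).
Only numpy, scipy, OpenCV 4.12 (cv2) and the standard library are available. Lean on these libraries where they do the work, as an engineer would, in place of code of your own. Each camera call takes 0.05 s, during which the arm holds its last target.

## Working session

There is one attempt and no reset: what is moved stays moved. The work goes in short steps, Python scripts to look and compute and a tool call to move; the robot and the scene stay as the last step left them, time stands still between calls to the robot, and variables do not carry over. Pictures are saved under pics/ and viewed, and the job is handed in when it is done.

Besides the shell and the picture viewer there is one more tool, called after ">>>" as a command line: name --argument value ..., lists and objects as JSON in quotes. jog_arm: Moves the arm, as the interface text tells. Its arguments: {"type":"object","properties":{"increments":{"type":"array"},"newtons":{"type":"number"}},"required":["increments"]}

```bash
mkdir -p pics; cat > h.py <<'E'
import numpy as np, cv2
from scipy.spatial.transform import Rotation as Ro
from cell import arm
def snap(n,f):
    s=arm.observe(); im=arm.get_image(n); cv2.imwrite('pics/'+f+'.png',im['frame'])
    if n=='wrist':
        T=np.eye(4);T[:3,:3]=Ro.from_rotvec(s['ee_rot']).as_matrix();T[:3,3]=s['position']
        M=T@np.array(im['hand_eye'])
    else:
        R=np.array(im['R']);M=np.eye(4);M[:3,:3]=R.T;M[:3,3]=-R.T@np.array(im['t'])
    im['M']=M
    np.savez('pics/'+f+'.npz',frame=im['frame'],depth=im['depth'],K=im['intrinsics'],M=M)
    return im
def cloud(im):
    K=np.array(im['K'] if 'K' in im else im['intrinsics']);d=im['depth'];v,u=np.mgrid[:d.shape[0],:d.shape[1]]
    P=np.stack([(u-K[0,2])/K[0,0]*d,(v-K[1,2])/K[1,1]*d,d],-1)
    return P@im['M'][:3,:3].T+im['M'][:3,3]
def ray(im,u,v,z):
    K=np.array(im['K'] if 'K' in im else im['intrinsics']);M=im['M']
    d=M[:3,:3]@np.array([(u-K[0,2])/K[0,0],(v-K[1,2])/K[1,1],1.]);o=M[:3,3]
    return o+d*(z-o[2])/d[2]
E
python3 - <<'E'
from h import *
s=arm.observe();print(s)
for n in('scene','side','wrist'):
    im=snap(n,n+'0');print(n,im['M'].round(3).tolist(),np.array(im['intrinsics']).tolist())
E
```

```text
{'clock': 0.0, 'joints': array([ 1.2023591 ,  0.43525439,  0.02499462,  1.57412872, -0.01159591,
        1.13397033, -0.07512218]), 'dq': array([-0.00268497, -0.00110791,  0.00086405, -0.00117569,  0.00050849,
        0.00173224, -0.00157802]), 'joint_efforts': array([-2.76925181e-03, -6.67842793e+01,  9.83952396e-01, -3.14462113e+01,
       -6.04562648e-02,  4.30471008e-02,  1.76369977e-04]), 'position': array([ 0.16399161, -0.60256225,  0.22591348]), 'ee_rot': array([-3.11234591e+00, -4.15967703e-01,  5.83266685e-04]), 'force': array([-0.39379153,  0.21529271, -0.87470089]), 'ft_torque': array([0.00785605, 0.0312102 , 0.01177204]), 'width': 1.0018526381219823}
scene [[0.429, -0.347, 0.834, -0.251], [-0.903, -0.166, 0.396, -0.656], [0.001, -0.923, -0.384, 0.429], [0.0, 0.0, 0.0, 1.0]] [[452.3865285113579, 0.0, 248.9942878115257], [0.0, 452.3865285113579, 187.00403859799985], [0.0, 0.0, 1.0]]
side [[-0.27, 0.752, -0.602, 1.115], [0.963, 0.213, -0.165, -0.12], [0.004, -0.624, -0.782, 0.806], [0.0, 0.0, 0.0, 1.0]] [[400.550243148873, 0.0, 259.9946598735897], [0.0, 400.550243148873, 181.9936254169759], [0.0, 0.0, 1.0]]
wrist [[0.264, -0.933, -0.244, 0.23], [-0.965, -0.256, -0.066, -0.585], [-0.001, 0.253, -0.968, 0.383], [0.0, 0.0, 0.0, 1.0]] [[274.03580859616613, 0.0, 252.8612483819792], [0.0, 274.03580859616613, 192.5942086464033], [0.0, 0.0, 1.0]]
```

View pics/scene0.png

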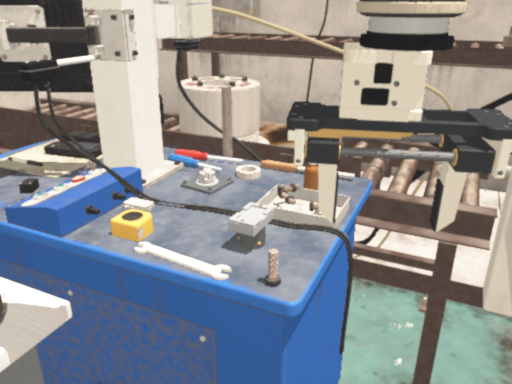

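View pics/side0.png

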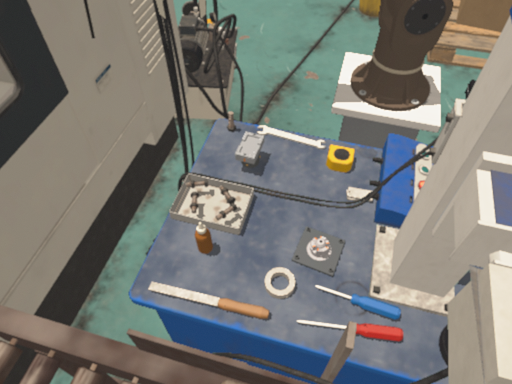

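View pics/wrist0.png

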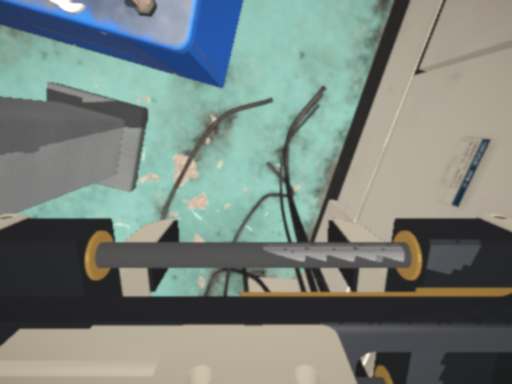

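The scene and side views show the nest (side px ~249,147), the post (319,248), and a cable across the bench (side ~255,190 to 430,150). The ring, bottle, tape and bolt are visible too. Next I'll take positions from depth and check the cable's height.

```bash
python3 - <<'E'
from h import *
im=dict(np.load('pics/side0.npz'));P=cloud(im)
for n,(u,v) in dict(nest=(251,143),post=(319,244),foot=(306,258),ring=(270,280),bottle=(203,229),tape=(341,155),bolt=(231,118),cab1=(300,200),cab2=(350,202),cab3=(390,178),cab4=(260,190),pillar=(405,250),tray=(200,200),shelf=(380,280)).items(): print(n,P[v,u].round(3))
f=im['frame']
cv2.imwrite('pics/side0z.png',cv2.resize(f[100:300,160:400],None,fx=3,fy=3,interpolation=cv2.INTER_CUBIC))
# height map above 0.03 
Z=P[...,2]; ok=im['depth']>0
h=np.clip(Z/0.2,0,1)*255; h[~ok]=0
cv2.imwrite('pics/hz.png',cv2.resize(cv2.applyColorMap(h.astype(np.uint8),cv2.COLORMAP_JET)[60:360,120:460],None,fx=2,fy=2))
E
```

```text
nest [ 0.426 -0.334  0.064]
post [ 0.657 -0.112  0.041]
foot [ 0.682 -0.133  0.011]
ring [ 0.749 -0.197  0.   ]
bottle [ 0.715 -0.354  0.086]
tape [ 0.379 -0.104  0.037]
bolt [ 0.334 -0.419  0.048]
cab1 [ 0.528 -0.179  0.008]
cab2 [ 0.5   -0.059  0.007]
cab3 [0.458 0.017 0.077]
cab4 [ 0.527 -0.281  0.011]
pillar [0.678 0.047 0.129]
tray [ 0.594 -0.417  0.006]
shelf [0.691 0.029 0.014]
```

View pics/side0z.png

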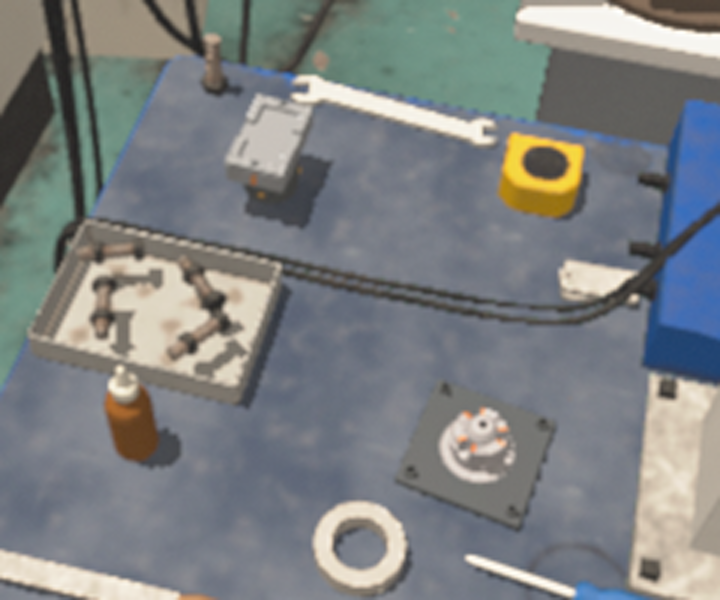

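View pics/hz.png

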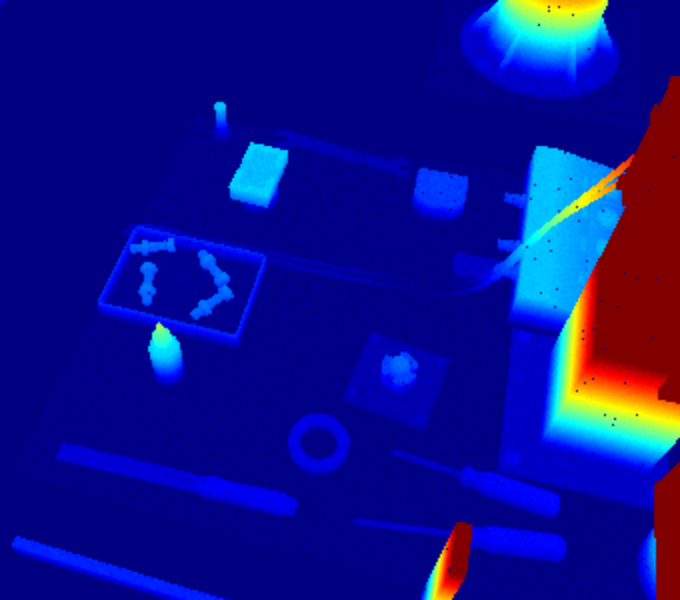

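```bash
python3 - <<'E'
from h import *
for n in('side0','scene0'):
    im=dict(np.load(f'pics/{n}.npz'));P=cloud(im);X,Y,Z=np.moveaxis(P,-1,0)
    m=(np.hypot(X-.426,Y+.334)<.08)&(Z>.052)&(Z<.08)&(im['depth']>0)
    q=P[m]; print(n,m.sum(),np.percentile(q[:,2],[5,50,95]).round(4))
    r=cv2.minAreaRect((q[:,:2]*1000).astype(np.float32));print(r)
    hsv=cv2.cvtColor(im['frame'],cv2.COLOR_BGR2HSV)
    o=(hsv[...,0]<18)&(hsv[...,1]>110)&(hsv[...,2]>120)&(np.hypot(X-.426,Y+.334)<.08)
    for v,u in np.argwhere(o): print('or',u,v,P[v,u].round(3))
    o=(hsv[...,0]<18)&(hsv[...,1]>80)&(hsv[...,2]>140)&(np.hypot(X-.655,Y+.112)<.04)
    for v,u in np.argwhere(o): print('post or',u,v,P[v,u].round(4))
im=dict(np.load('pics/side0.npz'))
cv2.imwrite('pics/a.png',np.hstack([cv2.resize(im['frame'][120:180,220:280],None,fx=6,fy=6,interpolation=2),cv2.resize(im['frame'][220:280,290:350],None,fx=6,fy=6,interpolation=2)]))
E
```

```text
side0 581 [0.0555 0.0631 0.0676]
((433.12213134765625, -337.585205078125), (52.064361572265625, 86.38774871826172), 87.31334686279297)
or 244 159 [ 0.475 -0.338  0.053]
or 244 160 [ 0.471 -0.34   0.045]
or 244 161 [ 0.473 -0.339  0.044]
post or 320 236 [ 0.6338 -0.1133  0.0365]
post or 321 236 [ 0.6337 -0.1112  0.0373]
post or 315 237 [ 0.6237 -0.1236  0.0113]
post or 316 237 [ 0.6213 -0.1214  0.0084]
post or 320 237 [ 0.6356 -0.1129  0.0355]
post or 315 238 [ 0.6427 -0.1231  0.038 ]
post or 316 238 [ 0.6245 -0.121   0.0093]
post or 316 239 [ 0.6467 -0.1205  0.0414]
post or 328 242 [ 0.6444 -0.0937  0.0371]
post or 326 243 [ 0.6469 -0.0974  0.0351]
post or 327 243 [ 0.647  -0.0954  0.0364]
post or 328 243 [ 0.6455 -0.0932  0.0349]
post or 314 245 [ 0.6604 -0.1219  0.0375]
post or 313 246 [ 0.6633 -0.1235  0.0374]
post or 314 246 [ 0.6603 -0.1214  0.0332]
post or 315 246 [ 0.6588 -0.1193  0.0316]
post or 326 246 [ 0.6486 -0.0959  0.0256]
post or 326 247 [ 0.658  -0.0958  0.0373]
post or 327 247 [ 0.6579 -0.0937  0.0381]
post or 317 248 [ 0.6654 -0.1142  0.0366]
post or 318 248 [ 0.664  -0.1121  0.0353]
post or 317 249 [ 0.6668 -0.1137  0.0348]
post or 318 249 [ 0.668  -0.1117  0.0379]
post or 317 250 [ 0.671  -0.1133  0.0379]
scene0 774 [0.054  0.0596 0.0638]
((430.2047119140625, -336.31634521484375), (54.35487747192383, 86.12743377685547), 87.60862731933594)
or 258 242 [ 0.418 -0.356  0.013]
or 260 242 [ 0.423 -0.358  0.011]
or 258 243 [ 0.416 -0.357  0.012]
or 260 243 [ 0.422 -0.359  0.01 ]
or 259 244 [ 0.418 -0.359  0.01 ]
```

View pics/a.png

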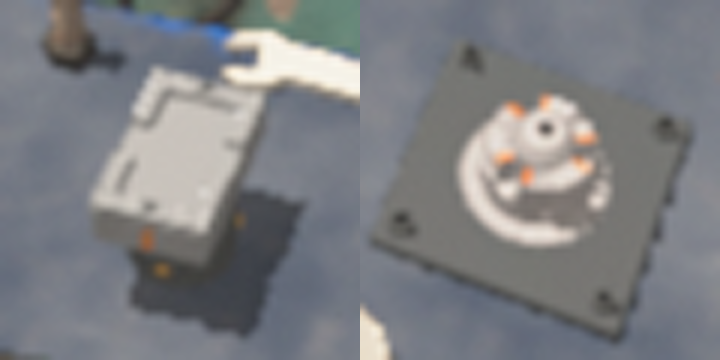

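```bash
python3 - <<'E'
from h import *
for n in('side0','scene0'):
    im=dict(np.load(f'pics/{n}.npz'));P=cloud(im);X,Y,Z=np.moveaxis(P,-1,0)
    m=(im['depth']>0)&(Z>.1)&(X>.25)&(X<1.0)&(Y>-.5)&(Y<.3)
    q=P[m]
    for lo,hi in((.1,.15),(.15,.3),(.3,.5),(.5,.8)):
        k=q[(q[:,2]>lo)&(q[:,2]<hi)]
        H,_,_=np.histogram2d(k[:,0],k[:,1],bins=[np.arange(.25,1.01,.075),np.arange(-.5,.31,.05)])
        print(n,lo);print(H.astype(int))
im=dict(np.load('pics/scene0.npz'));P=cloud(im)
for u,v in((185,30),(130,60),(95,20),(130,150),(165,40)):print(u,v,P[v,u].round(3),im['depth'][v,u])
E
```

```text
side0 0.1
[[  0   0   0   0   0   0   0   0   0   0   0   0   0   0   0   0]
 [  0   0   0   0   0   0   0   0   0   0   0   0   0   0   0   0]
 [  0   0   0   0   0   0   0   0   0   0  74 113   0   0   0   0]
 [  0   0   0   0   0   0   0   0   0   0   0   0   0   0   0   0]
 [  0   0   0   0   0   0   0   0   0   0 109   0   0   0   0   0]
 [  0   0   0   0   0   0   0   0   0   0 205 390 409  62   0   0]
 [  0   0  11   0   0   0   0   0   0   0   0   0   0   0   0   0]
 [  0   0   0   0   0   0   0   0   0   0   0   0   0   0   0   0]
 [  0   0   0   0   0   0   0   0   0 157   0 133   1   0   0   0]
 [  0   0   0   0   0   0   0   0   0   0   0   0   0   0   0   0]]
side0 0.15
[[  0   0   0   0   0   0   0   0   0   0   0   0   0   0   0   0]
 [  0   0   0   0   0   0   0   0   0   0   0   7  22   0   0   0]
 [  0   0   0   0   0   0   0   0   0   0   0  41   2   0   0   0]
 [  0   0   0   0   0   0   0   0   0   0   0   0   0   0   0   0]
 [  0   0   0   0   0   0   0   0   0   0 450   5   0   0   0   0]
 [  0   0   0   0   0   0   0   0   0   0 822 913 198   2   0   0]
 [  0 
[... 4057 characters left out ...]
    0    0    0    0    0    0    0   63 1021  113    2
     0    0]
 [   0    0    0    0    0    0    0    0    0    0   38  338    0    0
     0    0]]
scene0 0.5
[[0 0 0 0 0 0 0 0 0 0 0 0 0 0 0 0]
 [0 0 0 0 0 0 0 0 0 0 0 0 0 0 0 0]
 [0 0 0 0 0 0 0 0 0 0 0 0 0 0 0 0]
 [0 0 0 0 0 0 0 0 0 0 0 0 0 0 0 0]
 [0 0 0 0 0 0 0 0 0 0 0 0 0 0 0 0]
 [0 0 0 0 0 0 0 0 0 0 0 0 0 0 0 0]
 [0 0 0 0 0 0 0 0 0 0 0 0 0 0 0 0]
 [0 0 0 0 0 0 0 0 0 0 0 0 0 0 0 0]
 [0 0 0 0 0 0 0 0 0 0 0 0 0 0 0 0]
 [0 0 0 0 0 0 0 0 0 0 0 0 0 0 0 0]]
185 30 [0.86  0.068 0.349] 1.2440891
130 60 [0.586 0.04  0.3  ] 1.0229383
95 20 [0.561 0.106 0.385] 0.9956338
130 150 [0.579 0.061 0.086] 1.1081723
165 40 [2.275 1.145 0.182] 2.914852
```

```bash
cat >> h.py <<'E'
def plan(x,y,z,yaw=None):
    s=arm.observe();R=Ro.from_rotvec(s['ee_rot']).as_matrix()
    cy=np.degrees(np.arctan2(R[1,0],R[0,0]))
    d=R.T@(np.array([x,y,z])-s['position'])*1000
    r=0 if yaw is None else -np.radians((yaw-cy+180)%360-180)
    print('t',round(s['clock'],2),'pos',s['position'].round(4),'yaw',round(cy,2),'tilt',R[:,2].round(4),'slide',d.round(1),'roll',round(r,3),'F',s['force'].round(1),'q',np.round(s['joints'],2))
E
python3 -c "
from h import *
plan(.431,-.337,.2,-2.6)"
```

```text
t 0.15 pos [ 0.1641 -0.6027  0.2261] yaw 15.23 tilt [-4.0e-04  1.1e-03 -1.0e+00] slide [ 327.4 -186.2   26.3] roll 0.311 F [-0.1 -0.2  0.2] q [ 1.2   0.44  0.02  1.57 -0.01  1.13 -0.08]
```

>>> jog_arm --increments '[{"slide":[33,-19,0],"roll":0.03,"gripper":1},{"slide":[66,-37,3],"roll":0.06,"gripper":1},{"slide":[98,-56,6],"roll":0.09,"gripper":1},{"slide":[131,-74,9],"roll":0.12,"gripper":1},{"slide":[164,-93,12],"roll":0.16,"gripper":1},{"slide":[196,-112,15],"roll":0.2,"gripper":1},{"slide":[229,-130,18],"roll":0.24,"gripper":1},{"slide":[262,-149,21],"roll":0.27,"gripper":1},{"slide":[295,-168,24],"roll":0.3,"gripper":1},{"slide":[327,-186,26],"roll":0.311,"gripper":1}]'

```text
clock: 0.98
position: [0.4318, -0.3358, 0.2004]
ee_rot: [-3.14, 0.074, 0.001]
force: [0.4, 0.6, 0.2]
width: 1.002
```

```bash
python3 - <<'E'
from h import *
plan(.431,-.337,.031,-2.6)
im=snap('wrist','w1')
E
```

```text
t 0.98 pos [ 0.4318 -0.3358  0.2004] yaw -2.68 tilt [-4.e-04  3.e-04 -1.e+00] slide [ -0.7   1.3 169.4] roll -0.001 F [0.4 0.6 0.2] q [ 0.6   0.34 -0.05  1.8   0.02  1.01 -1.07]
```

View pics/w1.png

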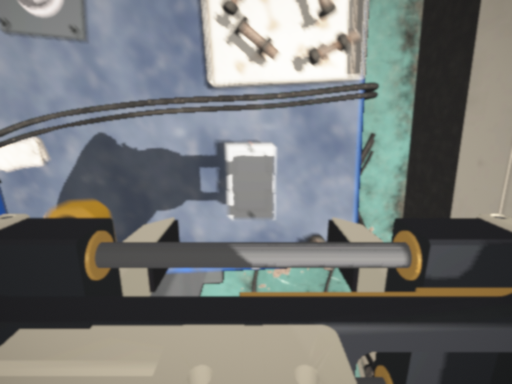

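The nest's top fills px (226-276, 143-219), just ahead of the fingers. I'll refine its pose from this view.

```bash
python3 - <<'E'
from h import *
im=dict(np.load('pics/w1.npz'));P=cloud(im);X,Y,Z=np.moveaxis(P,-1,0)
m=(Z>.05)&(Z<.075)&(np.hypot(X-.431,Y+.337)<.08)
q=P[m];print(m.sum(),np.percentile(q[:,2],[5,50,95]),cv2.minAreaRect((q[:,:2]*1000).astype(np.float32)))
mm=m.astype(np.uint8);c,_=cv2.findContours(mm,0,1);c=max(c,key=cv2.contourArea);r=cv2.minAreaRect(c);print(r)
b=cv2.boxPoints(r)
for z in(.06,.064):
    w=np.array([ray(im,u,v,z) for u,v in b])*1000;print(z,w[:,:2].round(1).tolist(),w.mean(0).round(1),cv2.minAreaRect(w[:,:2].astype(np.float32)))
E
```

```text
3526 [0.05829024 0.06012615 0.06433812] ((432.0878601074219, -335.7004699707031), (51.88166427612305, 84.42068481445312), 87.8597640991211)
((252.0, 182.5), (75.0, 48.0), 90.0)
0.06 [[475.9, -311.5], [473.5, -363.0], [388.0, -360.9], [390.5, -305.6]] [ 432.  -335.3   60. ] ((431.988525390625, -335.2194519042969), (55.345211029052734, 85.50176239013672), 87.38355255126953)
0.064 [[476.2, -311.9], [473.9, -362.7], [389.5, -360.6], [392.0, -306.1]] [ 432.9 -335.3   64. ] ((432.8969421386719, -335.2736511230469), (54.601600646972656, 84.35294342041016), 87.38358306884766)
```

>>> jog_arm --increments '[{"slide":[0,0,35],"roll":0,"gripper":1},{"slide":[0,0,70],"roll":0,"gripper":1},{"slide":[0,0,105],"roll":0,"gripper":1},{"slide":[0,0,130],"roll":0,"gripper":1},{"slide":[0,0,150],"roll":0,"gripper":1},{"slide":[0,0,165],"roll":-0.004,"gripper":1},{"slide":[0,0,169.5],"roll":-0.004,"gripper":1},{"slide":[0,0,169.5],"roll":-0.004,"gripper":1},{"slide":[0,0,169.5],"roll":-0.004,"gripper":0.75},{"slide":[0,0,169.5],"roll":-0.004,"gripper":0.6}]' --newtons 30

```text
clock: 1.87
position: [0.4315, -0.3382, 0.0323]
ee_rot: [3.14, -0.065, 0.002]
force: [0.2, 0.3, 0.1]
width: 0.901
```

>>> jog_arm --increments '[{"slide":[0,0,0],"roll":0,"gripper":0.5},{"slide":[0,0,0],"roll":0,"gripper":0.5},{"slide":[0,0,0],"roll":0,"gripper":0.4},{"slide":[0,0,0],"roll":0,"gripper":0.4},{"slide":[0,0,0],"roll":0,"gripper":0.4},{"slide":[0,0,0],"roll":0,"gripper":0.4},{"slide":[0,0,0],"roll":0,"gripper":0.4},{"slide":[0,0,-1],"roll":0,"gripper":0.4},{"slide":[0,0,-3],"roll":0,"gripper":0.4},{"slide":[0,0,-6],"roll":0,"gripper":0.4}]'

```text
clock: 2.7
position: [0.4302, -0.3376, 0.0368]
ee_rot: [-3.14, 0.065, 0.002]
force: [0.7, -1.1, -4.1]
width: 0.564
```

```bash
python3 - <<'E'
from h import *
plan(.54,-.112,.18,-2.6);s=arm.observe();print(s['width']*92,s['ft_torque'])
plan(.5,-.15,.18,30)
E
```

```text
t 2.7 pos [ 0.4302 -0.3376  0.0368] yaw -2.37 tilt [-1.2e-03  5.0e-04 -1.0e+00] slide [ 100.2 -230.  -143.2] roll 0.004 F [ 0.7 -1.1 -4.1] q [ 0.6   0.54 -0.05  1.95  0.04  0.65 -1.08]
51.8998527517688 [0.06923857 0.03695784 0.0315331 ]
t 2.7 pos [ 0.4302 -0.3376  0.0368] yaw -2.37 tilt [-1.2e-03  5.0e-04 -1.0e+00] slide [  61.8 -190.4 -143.2] roll -0.565 F [ 0.7 -1.1 -4.1] q [ 0.6   0.54 -0.05  1.95  0.04  0.65 -1.08]
```

```bash
python3 - <<'E'
from h import *
plan(.655,-.212,.18,90)
E
```

```text
t 2.7 pos [ 0.4302 -0.3376  0.0368] yaw -2.37 tilt [-1.2e-03  5.0e-04 -1.0e+00] slide [ 219.2 -134.9 -143.4] roll -1.612 F [ 0.7 -1.1 -4.1] q [ 0.6   0.54 -0.05  1.95  0.04  0.65 -1.08]
```

>>> jog_arm --increments '[{"slide":[0,0,-35],"roll":0,"gripper":0.4},{"slide":[0,0,-75],"roll":-0.08,"gripper":0.4},{"slide":[20,-12,-105],"roll":-0.2,"gripper":0.4},{"slide":[45,-28,-125],"roll":-0.32,"gripper":0.4},{"slide":[75,-46,-135],"roll":-0.44,"gripper":0.4},{"slide":[105,-65,-143],"roll":-0.56,"gripper":0.4},{"slide":[135,-83,-143],"roll":-0.68,"gripper":0.4},{"slide":[165,-102,-143],"roll":-0.8,"gripper":0.4},{"slide":[195,-120,-143],"roll":-0.92,"gripper":0.4},{"slide":[219,-135,-143],"roll":-1.04,"gripper":0.4}]'

```text
clock: 3.53
position: [0.6569, -0.21, 0.1799]
ee_rot: [-2.752, -1.513, -0.001]
force: [0.8, 0.1, -4.7]
width: 0.561
```

>>> jog_arm --increments '[{"slide":[0,0,0],"roll":-0.12,"gripper":0.4},{"slide":[0,0,0],"roll":-0.24,"gripper":0.4},{"slide":[0,0,0],"roll":-0.36,"gripper":0.4},{"slide":[0,0,0],"roll":-0.48,"gripper":0.4},{"slide":[0,0,0],"roll":-0.57,"gripper":0.4},{"slide":[0,0,0],"roll":-0.57,"gripper":0.4},{"slide":[0,0,0],"roll":-0.57,"gripper":0.4},{"slide":[0,0,0],"roll":-0.57,"gripper":0.4},{"slide":[0,0,0],"roll":-0.57,"gripper":0.4},{"slide":[0,0,0],"roll":-0.57,"gripper":0.4}]'

```text
clock: 4.37
position: [0.6552, -0.2119, 0.1802]
ee_rot: [2.225, 2.218, -0.0]
force: [-0.2, -0.1, -3.2]
width: 0.565
```

```bash
python3 - <<'E'
from h import *
plan(.655,-.112,.1,90)
im=snap('wrist','w2')
plan(.655,-.112,.1,90)
E
```

```text
t 4.37 pos [ 0.6552 -0.2119  0.1802] yaw 89.8 tilt [-1.e-04 -2.e-04 -1.e+00] slide [99.9 -0.5 80.2] roll -0.003 F [-0.2 -0.1 -3.2] q [ 0.5   0.62 -0.45  1.43  0.28  1.16  0.02]
t 4.42 pos [ 0.6552 -0.2119  0.1803] yaw 89.82 tilt [-0.e+00 -2.e-04 -1.e+00] slide [99.9 -0.5 80.2] roll -0.003 F [ 0.2  0.3 -5. ] q [ 0.5   0.62 -0.45  1.43  0.28  1.16  0.02]
```

View pics/w2.png

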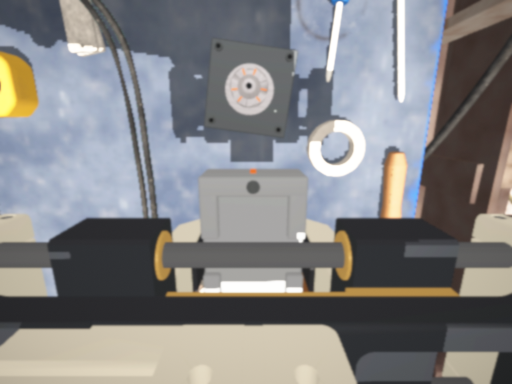

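The post head is at px (249,87) with its orange ticks showing. The nest is held square in the fingers, with its orange line at (253,171). Measuring the post's axis and tick angles now.

```bash
python3 - <<'E'
from h import *
im=dict(np.load('pics/w2.npz'));P=cloud(im);f=im['frame'];X,Y,Z=np.moveaxis(P,-1,0)
cv2.imwrite('pics/w2z.png',cv2.resize(f[50:130,205:295],None,fx=8,fy=8,interpolation=cv2.INTER_CUBIC)[:600])
hsv=cv2.cvtColor(f,cv2.COLOR_BGR2HSV)
# foot plate: dark low-sat region
m=((hsv[...,2]<110)&(hsv[...,1]<60)&(hsv[...,2]>40)).astype(np.uint8);m[150:]=0
n,l,st,ce=cv2.connectedComponentsWithStats(m)
i=l[70,220];print(st[i],ce[i]);c,_=cv2.findContours((l==i).astype(np.uint8),0,1);r=cv2.minAreaRect(c[0]);print('rect',r)
b=cv2.boxPoints(r);w=np.array([ray(im,u,v,.008) for u,v in b]);print(w.round(4).tolist(),w.mean(0))
# nose top hole & depth
q=(Z>.039)&(Z<.055)&(np.hypot(X-.655,Y+.112)<.03);print('nose',q.sum(),P[q].mean(0))
q=(Z>.02)&(Z<.055)&(np.hypot(X-.655,Y+.112)<.03);mm=q.astype(np.uint8);c,_=cv2.findContours(mm,0,1);print('head',q.sum(),P[q].mean(0))
o=((hsv[...,0]<20)&(hsv[...,1]>70)&(hsv[...,2]>120)).astype(np.uint8);o[130:]=0;o[:,:205]=0;o[:,295:]=0
n,l,st,ce=cv2.connectedComponentsWithStats(o)
for k in range(1,n):
    ww=ray(im,*ce[k],.0355);print(ce[k].round(1),st[k,4],ww.round(4))
    
E
```

```text
[   81     0   249   150 16186] [209.22142592  61.39305573]
rect ((206.25918579101562, 68.36736297607422), (152.30703735351562, 241.4943084716797), 86.37342834472656)
[[0.4753, -0.0212, 0.008], [0.7275, -0.0079, 0.008], [0.7484, -0.1627, 0.008], [0.4612, -0.18, 0.008]] [ 0.60312852 -0.09294085  0.008     ]
nose 339 [ 0.6510588  -0.10993207  0.04223442]
head 1135 [ 0.65093204 -0.1102111   0.03539303]
[243.4  71.7] 9 [ 0.6461 -0.0957  0.0355]
[254.2  71.1] 8 [ 0.6571 -0.0953  0.0355]
[234.   88.5] 10 [ 0.6361 -0.1119  0.0355]
[263.4  89.1] 15 [ 0.6666 -0.1125  0.0355]
[239.3  98.6] 9 [ 0.6415 -0.1218  0.0355]
[257.7  98.6] 9 [ 0.6607 -0.1218  0.0355]
```

View pics/w2z.png

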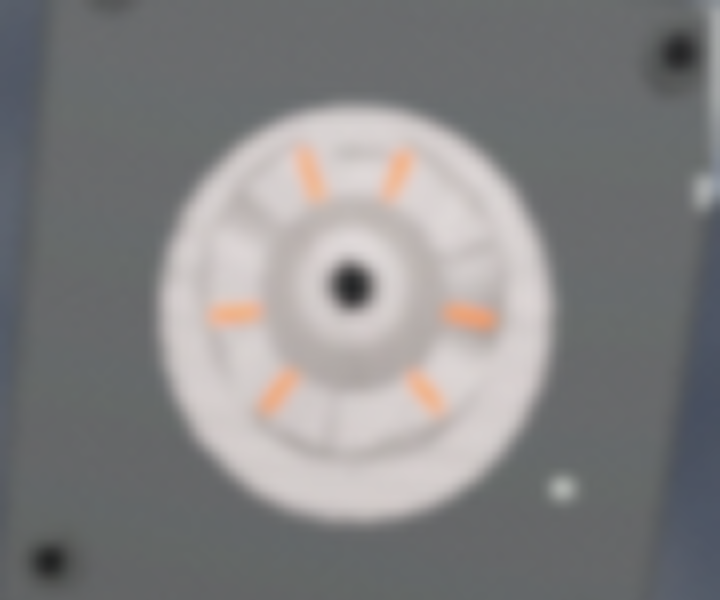

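```bash
python3 - <<'E'
from h import *
from scipy.optimize import least_squares
im=dict(np.load('pics/w2.npz'));P=cloud(im)
t=np.array([[243.4,71.7],[254.2,71.1],[263.4,89.1],[257.7,98.6],[239.3,98.6],[234,88.5]])
for z in(.035,.037):
    w=np.array([ray(im,u,v,z)[:2] for u,v in t])
    r=least_squares(lambda p:np.hypot(*(w-p[:2]).T)-p[2],[.651,-.11,.016]);c=r.x[:2]
    a=np.degrees(np.arctan2(w[:,1]-c[1],w[:,0]-c[0]));print(z,r.x.round(5),a.round(1),(r.fun*1e3).round(2))
print('hole',ray(im,249,87,.044), ray(im,205+350/8,50+286/8,.044))
# head lower disc outline (40 mm) 
X,Y,Z=np.moveaxis(P,-1,0)
# nest in hand
m=(Z>.2)&(Z<.225)&(np.hypot(X-.655,Y+.212)<.07);print(m.sum())
rows=np.argwhere(m);print(rows.min(0),rows.max(0))
for v in range(168,182,2):
    u=np.where(m[v])[0]
    if len(u): print(v,u.min(),u.max(),P[v,u.min()].round(4),P[v,u.max()].round(4))
m[:170]|=False
top=P[172:230,205:300].reshape(-1,3);print(np.percentile(top[:,2],[10,50,90]))
for v in(180,200,220):
  print([ray(im,u,v,.213)[:2].round(4).tolist() for u in (np.where(m[v])[0].min()-.5,np.where(m[v])[0].max()+.5)])
cv2.imwrite('pics/w2n.png',cv2.resize(f:=im['frame'][160:230,190:320],None,fx=6,fy=6,interpolation=2))
E
```

```text
0.035 [ 0.65139 -0.1098   0.01542] [ 110.8   68.8  -10.   -52.3 -129.7 -172.4] [-0.32  0.3   0.03 -0.2   0.16  0.03]
0.037 [ 0.65142 -0.11003  0.01532] [ 110.8   68.8  -10.   -52.3 -129.7 -172.4] [-0.32  0.29  0.03 -0.2   0.16  0.03]
hole [ 0.65178002 -0.11141483  0.044     ] [ 0.65153572 -0.11023487  0.044     ]
10702
[171 172] [291 333]
172 205 300 [ 0.6314 -0.1693  0.2012] [ 0.6794 -0.1695  0.2007]
174 202 303 [ 0.6307 -0.1695  0.2054] [ 0.6803 -0.1698  0.2045]
176 199 306 [ 0.6304 -0.1693  0.2116] [ 0.6807 -0.1697  0.2104]
178 198 307 [ 0.6299 -0.1702  0.2117] [ 0.6808 -0.1702  0.2124]
180 198 307 [ 0.6299 -0.1712  0.2118] [ 0.6812 -0.1715  0.2108]
[0.20722561 0.21071588 0.21263334]
[[0.6299, -0.1709], [0.6809, -0.171]]
[[0.6298, -0.1806], [0.6809, -0.1807]]
[[0.6298, -0.1906], [0.6809, -0.1907]]
```

View pics/w2n.png

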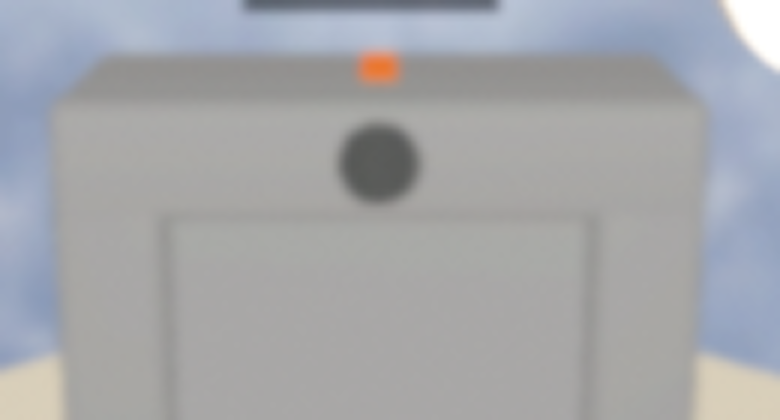

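>>> jog_arm --increments '[{"slide":[20,-1,0],"roll":0.01,"gripper":0.4},{"slide":[45,-2,0],"roll":0.01,"gripper":0.4},{"slide":[70,-3,0],"roll":0.01,"gripper":0.4},{"slide":[90,-4,10],"roll":0.01,"gripper":0.4},{"slide":[101.5,-4,30],"roll":0.01,"gripper":0.4},{"slide":[101.5,-4,55],"roll":0.01,"gripper":0.4},{"slide":[101.5,-4,75],"roll":0.01,"gripper":0.4},{"slide":[101.5,-4,88],"roll":0.01,"gripper":0.4},{"slide":[101.5,-4,90],"roll":0.01,"gripper":0.4},{"slide":[101.5,-4,90],"roll":0.01,"gripper":0.4}]'

```text
clock: 5.25
position: [0.6512, -0.1106, 0.0898]
ee_rot: [-2.235, -2.207, 0.001]
force: [-0.1, -0.7, -3.4]
width: 0.565
```

```bash
python3 - <<'E'
from h import *
plan(.6512,-.1104,.0575,89.2)
im=snap('side','s1');f=im['frame'];cv2.imwrite('pics/s1z.png',cv2.resize(f[190:310,230:390],None,fx=5,fy=5,interpolation=2))
E
```

```text
t 5.25 pos [ 0.6512 -0.1106  0.0898] yaw 89.27 tilt [-1.2e-03  1.0e-04 -1.0e+00] slide [ 0.2  0.1 32.3] roll 0.001 F [-0.1 -0.7 -3.4] q [ 0.36  0.66 -0.43  1.59  0.32  0.96 -0.19]
```

View pics/s1z.png

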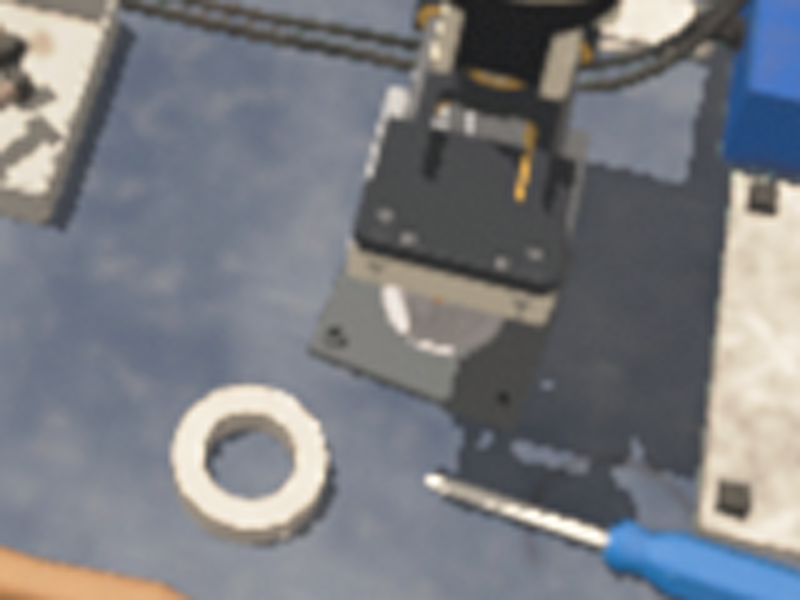

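The gripper covers the head in this view, so it doesn't show much. From here I go down slowly by feel.

>>> jog_arm --increments '[{"slide":[0,0,10],"roll":0,"gripper":0.4},{"slide":[0,0,18],"roll":0,"gripper":0.4},{"slide":[0,0,22],"roll":0,"gripper":0.4},{"slide":[0,0,23.5],"roll":0,"gripper":0.4},{"slide":[0,0,25],"roll":0,"gripper":0.4},{"slide":[0,0,26],"roll":0,"gripper":0.4},{"slide":[0,0,27],"roll":0,"gripper":0.4},{"slide":[0,0,28],"roll":0,"gripper":0.4},{"slide":[0,0,28],"roll":0,"gripper":0.4},{"slide":[0,0,28],"roll":0,"gripper":0.4}]'

```text
clock: 6.13
position: [0.6514, -0.1104, 0.0623]
ee_rot: [2.235, 2.208, -0.0]
force: [1.3, 0.1, -4.1]
width: 0.562
```

>>> jog_arm --increments '[{"slide":[0,0,0.5],"roll":0,"gripper":0.4},{"slide":[0,0,1],"roll":0,"gripper":0.4},{"slide":[0,0,1.5],"roll":0,"gripper":0.4},{"slide":[0,0,2],"roll":0,"gripper":0.4},{"slide":[0,0,2.5],"roll":0,"gripper":0.4},{"slide":[0,0,3],"roll":0,"gripper":0.4},{"slide":[0,0,3],"roll":0,"gripper":0.4},{"slide":[0,0,3],"roll":0,"gripper":0.4},{"slide":[0,0,3],"roll":0,"gripper":0.4},{"slide":[0,0,3],"roll":0,"gripper":0.4}]'

```text
clock: 6.97
position: [0.6515, -0.1104, 0.0593]
ee_rot: [2.235, 2.208, 0.0]
force: [-0.4, 0.6, -4.2]
width: 0.566
```

```bash
python3 - <<'E'
from h import *
plan(.6512,-.1104,.0435,89.2);print(arm.observe()['ft_torque'])
E
```

```text
t 6.97 pos [ 0.6515 -0.1104  0.0593] yaw 89.31 tilt [ 1.e-04 -1.e-04 -1.e+00] slide [-0.  -0.3 15.8] roll 0.002 F [-0.4  0.6 -4.2] q [ 0.36  0.7  -0.42  1.62  0.34  0.9  -0.21]
[-0.00502906 -0.11267643  0.0001339 ]
```

>>> jog_arm --increments '[{"slide":[0,0,0.5],"roll":0,"gripper":0.4},{"slide":[0,0,1],"roll":0,"gripper":0.4},{"slide":[0,0,1.5],"roll":0,"gripper":0.4},{"slide":[0,0,2],"roll":0,"gripper":0.4},{"slide":[0,0,2.5],"roll":0,"gripper":0.4},{"slide":[0,0,3],"roll":0,"gripper":0.4},{"slide":[0,0,3.5],"roll":0,"gripper":0.4},{"slide":[0,0,4],"roll":0,"gripper":0.4},{"slide":[0,0,4],"roll":0,"gripper":0.4},{"slide":[0,0,4],"roll":0,"gripper":0.4}]'

```text
clock: 7.8
position: [0.6514, -0.1104, 0.0552]
ee_rot: [-2.235, -2.208, 0.0]
force: [0.4, -0.3, -3.8]
width: 0.563
```

```bash
python3 - <<'E'
from h import *
plan(.6512,-.1104,.0435,89.2);print(arm.observe()['ft_torque'])
E
```

```text
t 7.8 pos [ 0.6514 -0.1104  0.0552] yaw 89.31 tilt [-1.e-04 -0.e+00 -1.e+00] slide [-0.  -0.2 11.7] roll 0.002 F [ 0.4 -0.3 -3.8] q [ 0.35  0.7  -0.42  1.62  0.35  0.89 -0.21]
[-0.02415385 -0.12812983 -0.03348168]
```

Through the hook level with no added force, so the lugs look to be entering the slots. Continuing down.

>>> jog_arm --increments '[{"slide":[0,0,1],"roll":0,"gripper":0.4},{"slide":[0,0,2],"roll":0,"gripper":0.4},{"slide":[0,0,3],"roll":0,"gripper":0.4},{"slide":[0,0,4],"roll":0,"gripper":0.4},{"slide":[0,0,5],"roll":0,"gripper":0.4},{"slide":[0,0,6],"roll":0,"gripper":0.4},{"slide":[0,0,7],"roll":0,"gripper":0.4},{"slide":[0,0,8],"roll":0,"gripper":0.4},{"slide":[0,0,9],"roll":0,"gripper":0.4},{"slide":[0,0,9],"roll":0,"gripper":0.4}]'

```text
clock: 8.63
position: [0.6513, -0.1103, 0.046]
ee_rot: [-2.235, -2.208, 0.0]
force: [-0.4, -0.8, -4.7]
width: 0.563
```

>>> jog_arm --increments '[{"slide":[0,0,0.5],"roll":0,"gripper":0.4},{"slide":[0,0,1],"roll":0,"gripper":0.4},{"slide":[0,0,1.5],"roll":0,"gripper":0.4},{"slide":[0,0,1.5],"roll":0,"gripper":0.4},{"slide":[0,0,1.5],"roll":0,"gripper":0.4},{"slide":[0,0,1.5],"roll":0,"gripper":0.4},{"slide":[0,0,1.5],"roll":0,"gripper":0.4},{"slide":[0,0,1.5],"roll":0,"gripper":0.4},{"slide":[0,0,1.5],"roll":0,"gripper":0.4},{"slide":[0,0,1.5],"roll":0,"gripper":0.4}]'

```text
clock: 9.47
position: [0.6515, -0.1104, 0.0448]
ee_rot: [2.235, 2.208, 0.0]
force: [0.3, -0.3, -4.9]
width: 0.562
```

```bash
python3 - <<'E'
from h import *
plan(.6512,-.1104,.0435,89.2);print(arm.observe()['ft_torque'])
E
```

```text
t 9.47 pos [ 0.6515 -0.1104  0.0448] yaw 89.31 tilt [ 1.e-04 -0.e+00 -1.e+00] slide [-0.  -0.2  1.3] roll 0.002 F [ 0.3 -0.3 -4.9] q [ 0.35  0.71 -0.42  1.63  0.35  0.88 -0.21]
[-0.00517458 -0.07150008 -0.02396089]
```

>>> jog_arm --increments '[{"slide":[0,0,0.2],"roll":0,"gripper":0.4},{"slide":[0,0,0.4],"roll":0,"gripper":0.4},{"slide":[0,0,0.6],"roll":0,"gripper":0.4},{"slide":[0,0,0.8],"roll":0,"gripper":0.4},{"slide":[0,0,1],"roll":0,"gripper":0.4},{"slide":[0,0,1],"roll":0,"gripper":0.4},{"slide":[0,0,1],"roll":0,"gripper":0.4},{"slide":[0,0,1],"roll":0,"gripper":0.4},{"slide":[0,0,1],"roll":0,"gripper":0.4},{"slide":[0,0,1],"roll":0,"gripper":0.4}]'

```text
clock: 10.3
position: [0.6515, -0.1104, 0.0439]
ee_rot: [2.235, 2.208, 0.0]
force: [-1.8, 0.1, 0.4]
width: 0.565
```

```bash
python3 - <<'E'
from h import *
plan(.6512,-.1104,.0435,89.2);print(arm.observe()['ft_torque'])
E
```

```text
t 10.3 pos [ 0.6515 -0.1104  0.0439] yaw 89.31 tilt [ 2.e-04 -1.e-04 -1.e+00] slide [-0.  -0.3  0.4] roll 0.002 F [-1.8  0.1  0.4] q [ 0.35  0.71 -0.42  1.63  0.35  0.87 -0.21]
[-0.03516693  0.29461705 -0.0441707 ]
```

The lugs touched the ledge: 4.5 N upward at TCP z 0.0439, so the nest point is at about 62.5 mm. Next I twist clockwise in light steps, lifted 0.3 mm.

>>> jog_arm --increments '[{"slide":[0,0,-0.3],"roll":0.02,"gripper":0.4},{"slide":[0,0,-0.3],"roll":0.05,"gripper":0.4},{"slide":[0,0,-0.3],"roll":0.09,"gripper":0.4},{"slide":[0,0,-0.3],"roll":0.13,"gripper":0.4},{"slide":[0,0,-0.3],"roll":0.17,"gripper":0.4},{"slide":[0,0,-0.3],"roll":0.21,"gripper":0.4},{"slide":[0,0,-0.3],"roll":0.25,"gripper":0.4},{"slide":[0,0,-0.3],"roll":0.29,"gripper":0.4},{"slide":[0,0,-0.3],"roll":0.3,"gripper":0.4},{"slide":[0,0,-0.3],"roll":0.3,"gripper":0.4}]'

```text
clock: 11.13
position: [0.6517, -0.1103, 0.044]
ee_rot: [2.54, 1.848, 0.0]
force: [0.1, 0.6, -2.1]
width: 0.565
```

```bash
python3 - <<'E'
from h import *
plan(.6512,-.1104,.0435,35.2);print(arm.observe()['ft_torque'])
E
```

```text
t 11.13 pos [ 0.6517 -0.1103  0.044 ] yaw 72.08 tilt [ 4.e-04 -1.e-04 -1.e+00] slide [-0.2 -0.4  0.5] roll 0.644 F [ 0.1  0.6 -2.1] q [ 0.3   0.7  -0.34  1.63  0.29  0.86 -0.46]
[-0.02769101 -0.19051769 -0.03773872]
```

>>> jog_arm --increments '[{"slide":[0,0,0],"roll":0.02,"gripper":0.4},{"slide":[0,0,0],"roll":0.06,"gripper":0.4},{"slide":[0,0,0],"roll":0.1,"gripper":0.4},{"slide":[0,0,0],"roll":0.15,"gripper":0.4},{"slide":[0,0,0],"roll":0.2,"gripper":0.4},{"slide":[0,0,0],"roll":0.25,"gripper":0.4},{"slide":[0,0,0],"roll":0.3,"gripper":0.4},{"slide":[0,0,0],"roll":0.34,"gripper":0.4},{"slide":[0,0,0],"roll":0.36,"gripper":0.4},{"slide":[0,0,0],"roll":0.36,"gripper":0.4}]'

```text
clock: 11.97
position: [0.6514, -0.1103, 0.0439]
ee_rot: [2.83, 1.364, -0.0]
force: [-0.2, -0.6, -3.1]
width: 0.565
```

```bash
python3 - <<'E'
from h import *
plan(.6512,-.1104,.0435,35.2);print(arm.observe()['ft_torque'])
E
```

```text
t 11.97 pos [ 0.6514 -0.1103  0.0439] yaw 51.45 tilt [-1.e-04 -0.e+00 -1.e+00] slide [-0.2 -0.1  0.4] roll 0.284 F [-0.2 -0.6 -3.1] q [ 0.24  0.69 -0.25  1.64  0.21  0.84 -0.76]
[ 0.00843104 -0.11419051 -0.08195463]
```

>>> jog_arm --increments '[{"slide":[0,0,0],"roll":0.04,"gripper":0.4},{"slide":[0,0,0],"roll":0.08,"gripper":0.4},{"slide":[0,0,0],"roll":0.12,"gripper":0.4},{"slide":[0,0,0],"roll":0.16,"gripper":0.4},{"slide":[0,0,0],"roll":0.2,"gripper":0.4},{"slide":[0,0,0],"roll":0.24,"gripper":0.4},{"slide":[0,0,0],"roll":0.26,"gripper":0.4},{"slide":[0,0,0],"roll":0.28,"gripper":0.4},{"slide":[0,0,0],"roll":0.28,"gripper":0.4},{"slide":[0,0,0],"roll":0.28,"gripper":0.4}]'

```text
clock: 12.8
position: [0.6513, -0.1104, 0.0439]
ee_rot: [-2.992, -0.958, 0.0]
force: [1.4, 1.2, -4.3]
width: 0.561
```

```bash
python3 - <<'E'
from h import *
plan(.6512,-.1104,.0435,35.2);print(arm.observe()['ft_torque'])
E
```

```text
t 12.8 pos [ 0.6513 -0.1104  0.0439] yaw 35.51 tilt [-2.e-04 -0.e+00 -1.e+00] slide [-0.1 -0.1  0.4] roll 0.005 F [ 1.4  1.2 -4.3] q [ 0.2   0.68 -0.17  1.64  0.15  0.83 -0.99]
[-0.02341213 -0.02629759  0.06017178]
```

At yaw 35.5° there is no torque, so I lower into the notches. I test with 1.2 mm first.

>>> jog_arm --increments '[{"slide":[0,0,0.2],"roll":0,"gripper":0.4},{"slide":[0,0,0.4],"roll":0,"gripper":0.4},{"slide":[0,0,0.6],"roll":0,"gripper":0.4},{"slide":[0,0,0.8],"roll":0,"gripper":0.4},{"slide":[0,0,1],"roll":0,"gripper":0.4},{"slide":[0,0,1.2],"roll":0,"gripper":0.4},{"slide":[0,0,1.2],"roll":0,"gripper":0.4},{"slide":[0,0,1.2],"roll":0,"gripper":0.4},{"slide":[0,0,1.2],"roll":0,"gripper":0.4},{"slide":[0,0,1.2],"roll":0,"gripper":0.4}]'

```text
clock: 13.63
position: [0.6514, -0.1104, 0.0428]
ee_rot: [2.992, 0.956, 0.0]
force: [1.1, 0.9, -4.7]
width: 0.564
```

```bash
python3 - <<'E'
from h import *
plan(.6512,-.1104,.0394,35.2);print(arm.observe()['ft_torque'])
E
```

```text
t 13.63 pos [ 0.6514 -0.1104  0.0428] yaw 35.45 tilt [ 0. -0. -1.] slide [-0.2 -0.1  3.4] roll 0.004 F [ 1.1  0.9 -4.7] q [ 0.2   0.68 -0.17  1.64  0.15  0.83 -0.99]
[-0.03269325  0.00883785 -0.05023643]
```

Free at 0.0428, which is below the ledge contact height. Lowering on to near flush.

>>> jog_arm --increments '[{"slide":[0,0,0.4],"roll":0,"gripper":0.4},{"slide":[0,0,0.8],"roll":0,"gripper":0.4},{"slide":[0,0,1.2],"roll":0,"gripper":0.4},{"slide":[0,0,1.6],"roll":0,"gripper":0.4},{"slide":[0,0,2],"roll":0,"gripper":0.4},{"slide":[0,0,2.4],"roll":0,"gripper":0.4},{"slide":[0,0,2.8],"roll":0,"gripper":0.4},{"slide":[0,0,2.8],"roll":0,"gripper":0.4},{"slide":[0,0,2.8],"roll":0,"gripper":0.4},{"slide":[0,0,2.8],"roll":0,"gripper":0.4}]'

```text
clock: 14.47
position: [0.6514, -0.1104, 0.04]
ee_rot: [2.992, 0.956, 0.0]
force: [0.1, -1.1, -5.0]
width: 0.564
```

>>> jog_arm --increments '[{"slide":[0,0,0.1],"roll":0,"gripper":0.4},{"slide":[0,0,0.2],"roll":0,"gripper":0.4},{"slide":[0,0,0.3],"roll":0,"gripper":0.4},{"slide":[0,0,0.4],"roll":0,"gripper":0.4},{"slide":[0,0,0.5],"roll":0,"gripper":0.4},{"slide":[0,0,0.6],"roll":0,"gripper":0.4},{"slide":[0,0,0.7],"roll":0,"gripper":0.4},{"slide":[0,0,0.7],"roll":0,"gripper":0.4},{"slide":[0,0,0.7],"roll":0,"gripper":0.4},{"slide":[0,0,0.7],"roll":0,"gripper":0.4}]'

```text
clock: 15.3
position: [0.6514, -0.1104, 0.0396]
ee_rot: [2.992, 0.956, 0.0]
force: [-2.2, 0.2, 1.7]
width: 0.564
```

```bash
python3 - <<'E'
from h import *
plan(.6512,-.1104,.0394,35.2);print(arm.observe()['ft_torque'])
E
```

```text
t 15.3 pos [ 0.6514 -0.1104  0.0396] yaw 35.45 tilt [ 1.e-04 -1.e-04 -1.e+00] slide [-0.2 -0.1  0.2] roll 0.004 F [-2.2  0.2  1.7] q [ 0.2   0.69 -0.17  1.65  0.15  0.82 -0.99]
[ 0.09828913  0.46059105 -0.01230487]
```

About 6 N upward at 0.0396, 4.3 mm below the ledge contact, so the nest is seated. Releasing, then backing straight up.

>>> jog_arm --increments '[{"slide":[0,0,0],"roll":0,"gripper":0.6},{"slide":[0,0,0],"roll":0,"gripper":0.7},{"slide":[0,0,0],"roll":0,"gripper":0.8},{"slide":[0,0,0],"roll":0,"gripper":0.9},{"slide":[0,0,0],"roll":0,"gripper":0.95},{"slide":[0,0,0],"roll":0,"gripper":0.95},{"slide":[0,0,0],"roll":0,"gripper":0.95},{"slide":[0,0,0],"roll":0,"gripper":0.95},{"slide":[0,0,0],"roll":0,"gripper":0.95},{"slide":[0,0,0],"roll":0,"gripper":0.95}]'

```text
clock: 16.13
position: [0.6514, -0.1104, 0.0393]
ee_rot: [2.992, 0.956, -0.0]
force: [-0.3, -0.2, -0.3]
width: 0.95
```

>>> jog_arm --increments '[{"slide":[0,0,-5],"roll":0,"gripper":0.95},{"slide":[0,0,-15],"roll":0,"gripper":0.95},{"slide":[0,0,-30],"roll":0,"gripper":0.95},{"slide":[0,0,-50],"roll":0,"gripper":0.95},{"slide":[-10,0,-75],"roll":0,"gripper":0.95},{"slide":[-25,0,-100],"roll":0,"gripper":0.95},{"slide":[-45,0,-125],"roll":0,"gripper":0.95},{"slide":[-60,0,-140],"roll":0,"gripper":0.95},{"slide":[-60,0,-140],"roll":0,"gripper":0.95},{"slide":[-60,0,-140],"roll":0,"gripper":0.95}]'

```text
clock: 16.97
position: [0.6029, -0.146, 0.1813]
ee_rot: [2.991, 0.954, 0.004]
force: [-0.9, 0.5, 1.0]
width: 0.952
```

```bash
python3 - <<'E'
from h import *
s=arm.observe();print(s['clock'],s['position'],s['width'],s['force'])
im=snap('wrist','w3');P=cloud(im);X,Y,Z=np.moveaxis(P,-1,0)
m=(np.hypot(X-.6514,Y+.1104)<.055)&(Z>.055)&(Z<.085)
q=P[m];print(m.sum(),np.percentile(q[:,2],[5,50,95]),cv2.minAreaRect((q[:,:2]*1000).astype(np.float32)))
# tilt on pocket floor/rim
k=q[np.abs(q[:,2]-np.median(q[:,2]))<.0025];A=np.c_[k[:,:2],np.ones(len(k))];print('slope',np.linalg.lstsq(A,k[:,2],rcond=None)[0])
im=snap('side','s3')
f=im['frame'];cv2.imwrite('pics/s3z.png',cv2.resize(f[100:320,160:400],None,fx=3,fy=2.7,interpolation=2))
E
```

```text
16.9667 [ 0.60293981 -0.14598764  0.18131971] 0.9519553395485364 [-0.90031079  0.47315775  0.98815665]
4902 [0.06637249 0.06817009 0.07235417] ((651.7654418945312, -110.01286315917969), (83.78713989257812, 52.149803161621094), 35.46994400024414)
slope [ 0.00088469 -0.00121349  0.06696523]
```

View pics/w3.png

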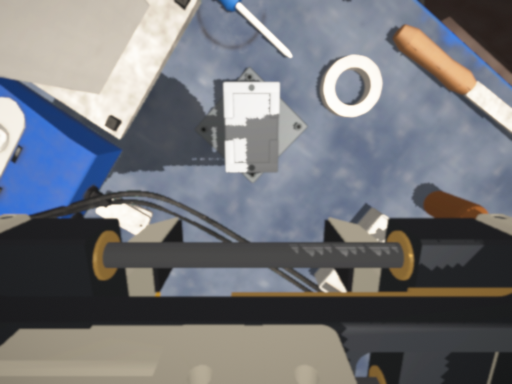

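View pics/s3z.png

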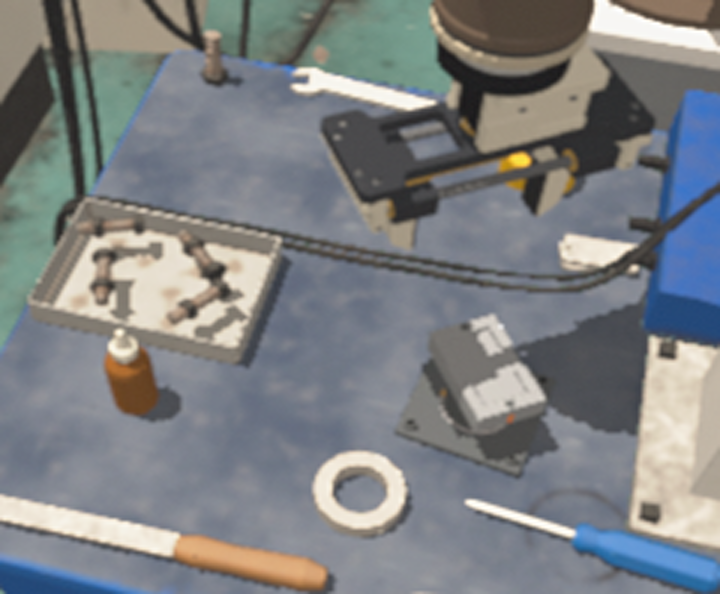

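```bash
python3 -c "
from cell import arm
print(arm.observe()['dq'].round(3),arm.observe()['clock'],arm.sign_off())"
```

```text
the job is handed in; nothing more can be done
[-0.009  0.02  -0.003  0.004  0.001 -0.002  0.001] 17.0667 None
```

The nest is hung on the post, twisted clockwise into the locking notches and released; I handed the job in at 17.1 s of the 61 s.

**What I did:**
- I picked the nest up by its long flat sides and found the slots from the orange ticks, with one slot at about 89°.
- I lowered it through the slots with no added force. The lugs touched the ledge at about 4.5 N.
- I lifted it about 0.3 mm, twisted it 54° clockwise with almost no torque, and lowered it 4.3 mm until it sat at about 6 N. Then I opened the fingers and backed away.

**Last checks:**
- **Height:** the nest's pocket floor and rim read 68.2 and 72.4 mm. On the table they read 60.1 and 64.3 mm, so the nest is 8 mm higher, which is flush on the foot plate. Still on the ledge would be 12.5 mm.
- **Position:** the block's centre is about 0.4 mm from the post's measured axis. That is within the calibration, which is only good to about 2 mm.
- **Level:** it stands level to about 0.0015 rad.
- **Clear of the nest:** the fingers are open and about 12 cm above the nest.
- **Other things:** in the final side view the bottle, bolt and ring stand where they were. The tape was mostly hidden behind the gripper, so I did not see it clearly, but the arm made no contact near it.

No check failed. The one small disagreement is the drop from ledge to seat: I measured 4.3 mm against the nominal 4.5 mm. Sign-off gives no verdict.

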